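# Clear the paint tin and lock the canister's bayonet cap

## Task

The cap of the filter canister is only standing on its spring, and a paint tin stands in the way of its handle. First slide the tin well clear, leaving it standing upright on the bench at least 8 cm from the canister; then turn the cap clockwise until its lugs find the entry slots by feel, push it in against the spring, turn it a quarter turn clockwise to the stop and let go, so that it springs back into its locked position. Do not disturb the screw jar, the oil can or the tape measure.

Things in the scene. Friction and masses are not known exactly. Their poses are not given: they have to be found in the camera images.
- filter_canister: Upright round grey filter canister fixed to the bench, 84 mm across (foot 92 mm across, 9 mm high, with three screw-down ears reaching 63 mm from the axis on the side away from the tin), rim 62 mm above the bench. Origin at the centre of its underside, z up. Its yaw does not give the slots. A spring plate inside lifts the cap: 5 N to start it moving, 14 N at the full travel of 18.5 mm.
- canister_mouth (a point): Centre of the canister's mouth, 62 mm up. Here sits a bayonet ring: bore 54 mm, flange 9.5 mm thick, two opposite entry slots 17 mm wide, hidden under the cap's disc. 90 degrees (+-6) clockwise from the slots, seen from above, pockets 4.5 mm deep in the flange's underside take the lugs; a stop just past them ends the turn.
- bayonet_cap: Loose cap, 0.18 kg, upright on the spring plate. Origin: centre of the plug's underside, z up. Plug 51 mm across; dark disc 84 mm across, 28 to 33 mm above the origin, handle bar on it. Origin's height over the bench: 55 mm free, under 39.5 mm when pushed in far enough to turn under the flange, 36.5 mm bottomed, about 44 mm locked.
- cap_lugs (a point): Middle of the lugs' undersides, 8 mm above the cap's origin. Two lugs along the cap's +x and -x, 10 mm wide, 5 mm high, 67 mm over both; at the start 1 mm above the flange. At the start the slots lie 14 to 43 degrees clockwise of them. Pressed beside the slots the cap goes down only 1 to 2 mm to the hard flange; over the slots (within 6 degrees) it sinks softly.
- cap_grip (a point): Where to grip the cap: middle of its upright handle bar, 56 mm above the cap's origin. The bar lies along the cap's x axis, 120 mm long, 14 mm thick, 33 to 63 mm above the cap's origin.
- paint_tin: Plain grey closed paint tin, a cylinder 109 mm across and 118 mm high, 0.6 to 1.1 kg, too wide for most grippers, standing on the bench a few mm from the canister, on its robot side or front left, in the path of the cap's handle bar. To the tin's left (+y) the bench is free for 20 cm. Origin at the centre of its underside.
- jar: Glass screw jar with a lid, 60 mm across, 94 mm high, standing upright; bystander. Origin at the centre of its underside.
- oiler: Grey oil can with a thin bent spout, 72 x 88 mm, 174 mm high; bystander. Origin at the centre of its underside.
- tape: Tape measure, 37 x 84 mm, 62 mm high; bystander. Origin at the centre of its underside.
Things that resemble listed ones, but are neither listed nor needed, are in the scene too. Leave any blue or orange look-alike of the paint_tin alone. Leave any orange look-alike of the bayonet_cap alone.

How it is judged (in metres and radians):
On the way, in this order (a step that is already met when the one before it is completed fails the run):
1. the tin stands upright, clear of the canister, the cap not yet pushed in (horizontal distance between paint_tin and filter_canister above 0.17 m and angle between paint_tin's own z axis and vertical below 0.1 rad and height (world z) of paint_tin below 0.01 m and linear speed of paint_tin below 0.02 m/s and z of bayonet_cap in the frame of filter_canister above 0.05 m), for 0.2 s.
2. the cap is pushed in below the flange (z of bayonet_cap in the frame of filter_canister below 0.041 m), for 0.1 s.
At the end, for the whole second after the job is handed in: The cap is locked: at rest, released, sprung up into the pockets (its origin 42 to 46.5 mm above the canister's underside, within 5 mm of its axis, upright within 0.1 rad); the tin stands at rest upright (within 0.1 rad) on the bench, its axis more than 17 cm from the canister's axis (z of bayonet_cap in the frame of filter_canister between 0.042 and 0.0465 m and horizontal distance between bayonet_cap and filter_canister below 0.005 m and angle between each of bayonet_cap, paint_tin's own z axis and vertical below 0.1 rad and linear speed of each of bayonet_cap, paint_tin below 0.01 m/s and horizontal distance between paint_tin and filter_canister above 0.17 m and height (world z) of paint_tin between -0.01 and 0.01 m); the robot touches nothing.
It fails at once if the tin is tipped by more than 0.4 rad (angle between paint_tin's own z axis and vertical above 0.4 rad).
It fails at once if the jar is moved by more than 3 cm (distance of jar from where it was at the start of the episode above 0.03 m).
It fails at once if the oil can is moved by more than 3 cm (distance of oiler from where it was at the start of the episode above 0.03 m).
It fails at once if the tape measure is moved by more than 3 cm (distance of tape from where it was at the start of the episode above 0.03 m).
It also fails if it takes over 58 s, if anything falls off the work surface, if the arm or the gripper's body presses on something with over 40 N, if the wrist force passes 120 N, or if a joint passes its speed limit or range.

## Robot

A 6-joint arm with a two-finger parallel gripper is mounted at the origin on a cart in front of the work surface, level with it; the furniture and walls round the work are solid. World frame = base frame: x ahead of the robot, y to its left, z up, the work surface at z = 0. Lengths are in mm, angles in rad, forces in N, time in s.
With the tool pointing down it reaches from about 375 to 900 mm from the base axis. Payload 3.1 kg.
Tool frame: the origin (TCP) lies where the fingers leave the gripper's body, on its centre line; the fingertips stand 73 mm ahead of it and the grasp point (between the pads) lies ctrl.hold_point_z ahead of it (ctrl.hold_point_z is the distance from the TCP to the grasp point, in mm); z points along the fingers, y is the line along which they close (so a half turn about z gives the same grasp; the last joint's range is limited). The gripper opens to 85 mm and grips with 20 to 120 N. Pads are 22 mm wide; open, the fingers measure 114 mm over their backs; the gripper's body (76 mm by 85 mm) begins 54 mm behind the grasp point. The pads swing forward as they close: fully open they stand 13 mm farther back than shut.
Start: joints at [-1.343, 0.527, 1.433, -0, 1.181, -0.178], TCP at [247.315, -573.962, 303.91] pointing down, gripper open.
Joint ranges: [-3.08, 3.08], [-0.75, 2.2], [0.22, 2.44], [-1.43, 4.57], [0, 2.65], [-2.85, 2.85]. Speed limits (rad/s): [2.79, 2.79, 3.14, 3.14, 3.14, 3.14].

## Interface

Orientations are given as a unit quaternion [x, y, z, w].
In Python, from workcell import telemetry, cams, workorder, ctrl gives the robot as it stands.
- The arm moves only by the tool arm_command, never from a script. Its argument "targets" is a list of rows, each a list of 2 entries, a list of its own where there are three numbers: the shift along the tool's x, y, z in cm, then the turn about the tool's z in degrees. A call has 1 to 10 rows; each row shifts and turns the commanded pose from where the row before left it, along the tool's axes as they then stand; what a row does not reach is not made up. A row lasts 1/12 s, in which the tool goes at most 41.7 mm and 7.16 degrees, less where a joint would pass 70% of its speed; a pose out of reach is approached as far as the arm can. A call with a gripper value outside its range is refused whole. "fingers" is the closure, from 0 (fully open) to 1 (shut), set as the call begins (left out, the last holds). The fingers move at their own pace and stop on an object; the grip force is fixed at half the most. Time passes only in rows, so rows that do not move let the fingers close. It gives the time, the measured TCP pose, the force, the opening and the grip force at its end, in the units of the state.
- telemetry.observe(): the state, without advancing time (a new reading comes with each control period).
- cams.snapshot(name): name is "scene" or "top"; returns a dict with "image" (400x640x3 uint8, blue, green, red), "K" (3x3 intrinsics, pixels), "extrinsics" (4x4, takes a point from camera to world coordinates). Camera axes: x right, y up, looking along -z (the intrinsics and any distortion apply to the point x, -y, -z); pixel columns grow to the right and rows downward; lengths in mm; the calibration is good to about 2 mm. A picture is of the moment at which its call begins. There is no depth.
- workorder.job_done(): hands the job in; it is judged then, once.
The state is a dict: "t": time; "q": joint angles; "dq": joint speeds; "joint_torque": joint torques, N m; "tcp_pos": TCP position; "orientation": TCP orientation; "contact_force": force on the tool from outside, world axes, zero at the start; "moment": the same for the moment, N m; "opening": finger opening in mm; "gripper_force": force on a finger pad.
Only numpy, scipy, OpenCV 4.12 (cv2) and the standard library are available. Lean on these libraries where they do the work, as an engineer would, in place of code of your own. Each camera call takes 0.05 s, during which the arm holds its last target. There are 200 camera calls.

## Working session

There is one attempt and no reset: what is moved stays moved. The work goes in short steps, Python scripts to look and compute and a tool call to move; the robot and the scene stay as the last step left them, time stands still between calls to the robot, and variables do not carry over. Pictures are saved under pics/ and viewed, at most 10 in all, crops included, and the job is handed in when it is done.

Besides the shell and the picture viewer there is one more tool, called after "Call:" by a JSON object that holds its "fn" and its "kwargs", one argument or row to a line. arm_command: Moves the arm, as the interface text tells. Its arguments: {"type":"object","properties":{"targets":{"type":"array"},"fingers":{"type":"number"}},"required":["targets"]}

```bash
mkdir -p pics; cat > h.py <<'E'
import numpy as np, cv2
from workcell import telemetry, cams, workorder, ctrl
def snap(n,f):
    s=cams.snapshot(n); cv2.imwrite('pics/'+f,s['image']); return s
def ray(s,u,v):
    K=np.array(s['K']);E=np.array(s['extrinsics'])
    d=np.linalg.inv(K)@[u,v,1]; d=np.array([d[0],-d[1],-d[2]])
    return E[:3,3],E[:3,:3]@d
def onz(s,u,v,z):
    o,d=ray(s,u,v); return o+d*(z-o[2])/d[2]
def proj(s,p):
    K=np.array(s['K']);E=np.array(s['extrinsics'])
    c=E[:3,:3].T@(np.array(p)-E[:3,3]); c=K@[c[0],-c[1],-c[2]]; return c[:2]/c[2]
E
python3 - <<'E'
from h import *
import pickle
for n in ('scene','top'):
    s=snap(n,n+'0.png'); pickle.dump(s,open(n+'0.pkl','wb')); print(n,s['K'],s['extrinsics'],[k for k in s])
print(telemetry.observe(), ctrl.hold_point_z)
E
```

```text
scene [[507.54222921   0.         318.55595271]
 [  0.         507.54222921 206.40222709]
 [  0.           0.           1.        ]] [[ 4.75507003e-01  6.32527177e-01 -6.11393867e-01 -2.51062359e+02]
 [-8.79687400e-01  3.47078373e-01 -3.25094880e-01 -5.00876002e+02]
 [ 6.57024196e-03  6.92420373e-01  7.21464385e-01  1.09882169e+03]
 [ 0.00000000e+00  0.00000000e+00  0.00000000e+00  1.00000000e+00]] ['image', 'K', 'extrinsics']
top [[387.13498655   0.         318.09595748]
 [  0.         387.13498655 197.7780736 ]
 [  0.           0.           1.        ]] [[-1.86415977e-02  9.88264955e-01 -1.51607620e-01  4.13968368e+02]
 [-9.99824393e-01 -1.87166805e-02  9.31909880e-04 -4.98136603e+01]
 [-1.91661752e-03  1.51598369e-01  9.88440317e-01  1.21350816e+03]
 [ 0.00000000e+00  0.00000000e+00  0.00000000e+00  1.00000000e+00]] ['image', 'K', 'extrinsics']
{'t': 0.1, 'q': array([-1.34253078e+00,  5.28389034e-01,  1.43379372e+00, -9.44908218e-06,
        1.18140148e+00, -1.78539995e-01]), 'dq': array([ 0.00144312, -0.0018021 , -0.0007613 , -0.0009183 , -0.00087053,
        0.00120651]), 'joint_torque': array([ 1.70623584e-04, -4.43303847e+01, -1.78586447e+01, -1.53196115e-04,
        3.88487591e-03, -2.52887268e-06]), 'tcp_pos': array([ 247.18295101, -573.48528464,  303.01538642]), 'orientation': array([ 9.79384030e-01,  2.02004778e-01, -2.91232467e-05, -9.95372597e-04]), 'contact_force': array([0.9437885 , 0.18206304, 0.23701142]), 'moment': array([ 0.05465798,  0.01403878, -0.01348803]), 'gripper_force': 0.0, 'opening': 85.2260591047056} 53.900000000000006
```

View pics/scene0.png

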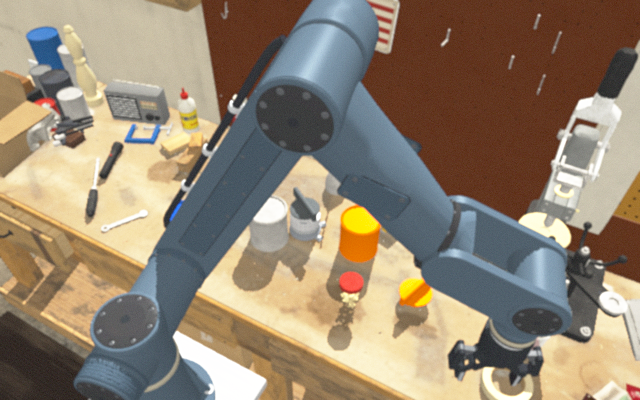

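View pics/top0.png

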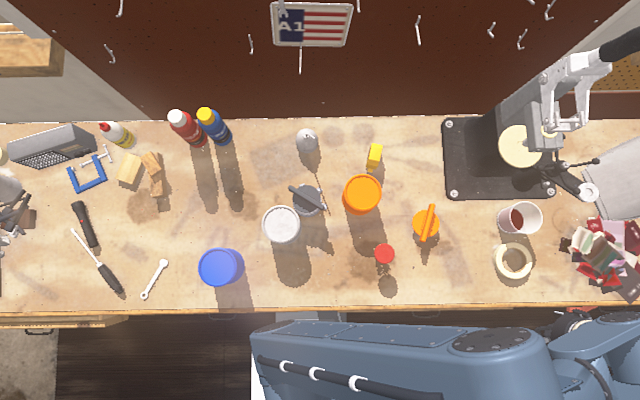

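The top view shows these candidates:
- **Tins:** grey (281,224), orange (362,193) and blue (221,267). Only the grey one fits the description, and it stands next to the canister.
- **Caps:** dark bar on the canister (308,199) and orange (426,223). The dark one fits.
- **Bystanders:** jar with red lid (384,254), oil can (307,137) and tape (374,155).

I'll confirm the picks in an enlarged crop.

```bash
python3 - <<'E'
from h import *
import pickle
s=pickle.load(open('top0.pkl','rb')); im=s['image']
c=cv2.resize(im[130:300,190:410],None,fx=3.5,fy=3.5,interpolation=cv2.INTER_CUBIC); cv2.imwrite('pics/crop0.png',c)
hsv=cv2.cvtColor(im,cv2.COLOR_BGR2HSV)
m=((hsv[...,1]<45)&(hsv[...,2]>140)).astype(np.uint8)
n,l,st,ce=cv2.connectedComponentsWithStats(m)
for i in range(1,n):
    if st[i,4]>150 and 200<ce[i][0]<420 and ce[i][1]>120: print('light',st[i],ce[i],onz(s,*ce[i],118))
m=(hsv[...,2]<110)&(hsv[...,1]<140); m[:, :270]=0; m[:,345:]=0; m[:170]=0; m[225:]=0
n,l,st,ce=cv2.connectedComponentsWithStats(m.astype(np.uint8))
for i in range(1,n):
    if st[i,4]>20:
        pts=np.argwhere(l==i)[:,::-1].astype(np.float32); print('dark',st[i],ce[i],cv2.minAreaRect(pts))
for nme,u,v,z in [('blue',220,266,118),('orange',362,192,118),('jar',384,254,94),('oiler',307,137,150),('tape',374,155,60),('cap',308,199,90)]: print(nme,onz(s,u,v,z))
E
```

```text
light [296 128  22  25 435] [306.33103448 140.09885057] [753.59755604 -19.56865159 118.        ]
light [288 183  39  27 342] [310.22222222 194.0994152 ] [593.09441046 -28.47410908 118.        ]
light [ 261  202   59   43 1397] [283.30923407 223.40229062] [510.3944491   49.11214235 118.        ]
light [261 311  58  33 773] [288.72186287 325.88615783] [230.40145193  35.76679664 118.        ]
light [251 353  15  47 386] [255.62435233 382.70725389] [ 86.03813957 125.11840326 118.        ]
dark [289 189  34  21  92] [302.5326087  199.89130435] ((303.2004699707031, 202.75189208984375), (38.58708572387695, 8.993569374084473), 31.504268646240234)
blue [394.72498834 226.27023225 118.        ]
orange [ 596.38026745 -177.08929955  118.        ]
jar [ 419.40956232 -236.34897554   94.        ]
oiler [752.77697374 -22.48533028 150.        ]
tape [ 720.29744461 -224.72022769   60.        ]
cap [583.22644694 -21.18115307  90.        ]
```

View pics/crop0.png

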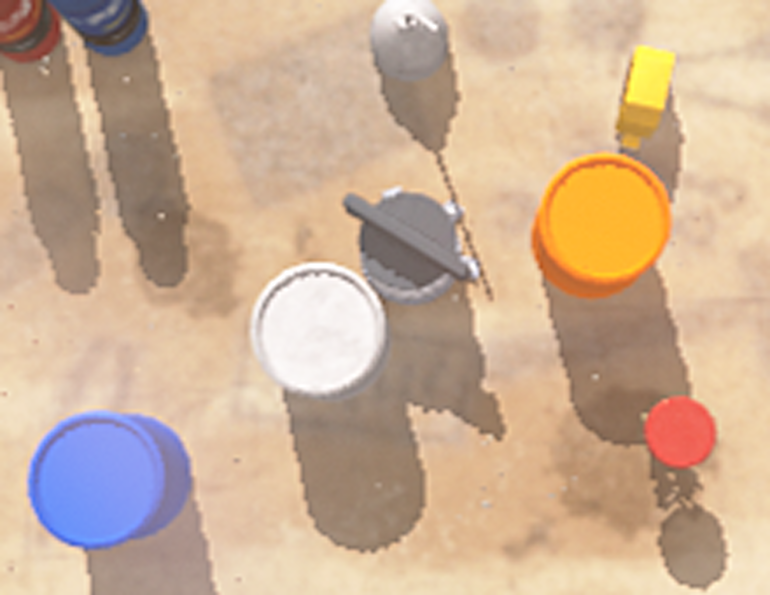

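The crop confirms it: the light grey tin (crop 319,330) stands next to the canister with the dark cap and bar (crop 412,236). The jar, tape, oil can and look-alikes are all distinct. Next I'll compute positions.

```bash
python3 - <<'E'
from h import *
import pickle
s=pickle.load(open('top0.pkl','rb'))
f=lambda x,y:(190+x/3.5,130+y/3.5)
for n,p,z in [('barL',(348,200),118),('barR',(473,271),118),('barC',(411,236),118),('discL',(360,243),88),('discR',(462,243),88),('tin',(319,331),118),('tinL',(252,331),118),('tinR',(387,331),118),('tintop',(319,264),118),('tinbot',(319,397),118),('ear1',(392,192),5),('ear2',(455,211),5)]:
    print(n,onz(s,*f(*p),z).round(1))
E
```

```text
barL [614.5  31.  118. ]
barR [553.8 -70.4 118. ]
barC [583.6 -20.3 118. ]
discL [583.1  23.4  88. ]
discR [581.5 -62.3  88. ]
tin [507.2  55.3 118. ]
tinL [508.2 109.5 118. ]
tinR [5.062e+02 2.000e-01 1.180e+02]
tintop [561.9  55.  118. ]
tinbot [454.1  55.5 118. ]
ear1 [ 6.418e+02 -6.000e-01  5.000e+00]
ear2 [623.2 -57.4   5. ]
```

Call:
{"fn": "arm_command", "kwargs": {
  "targets": [
    [[0,0,0],-7],
    [[0,0,0],-7],
    [[0,0,0],-7],
    [[0,0,0],-7],
    [[0,0,0],-7],
    [[0,0,0],-7],
    [[0,0,0],-7],
    [[0,0,0],-7],
    [[0,0,0],-7],
    [[0,0,0],-3.7]
  ],
  "fingers": 0.75
}}

```text
t: 0.93
tcp_pos: [247.2, -573.6, 303.3]
orientation: [0.705, 0.709, 0.0, -0.001]
contact_force: [0.4, 0.9, -0.0]
opening: 21.4
gripper_force: 0.0
```

Call:
{"fn": "arm_command", "kwargs": {
  "targets": [
    [[3,1.5,0],0],
    [[3,1.5,0],0],
    [[3,1.5,0],0],
    [[3,1.5,0],0],
    [[3,1.5,0],0],
    [[3,1.5,0],0],
    [[3,1.5,0],0],
    [[3,1.5,0],0],
    [[3,1.5,0],0],
    [[3,1.5,0],0]
  ]
}}

```text
t: 1.77
tcp_pos: [397.5, -272.2, 303.7]
orientation: [0.707, 0.707, 0.0, -0.0]
contact_force: [0.9, -0.3, -0.5]
opening: 21.5
gripper_force: 0.0
```

Call:
{"fn": "arm_command", "kwargs": {
  "targets": [
    [[2.6,1.3,0],0],
    [[2.6,1.3,0],0],
    [[2.6,1.3,0],0],
    [[2.6,1.3,0],0],
    [[2.6,1.3,0],0],
    [[2.6,1.3,0],0],
    [[2.6,1.3,0],0],
    [[2.6,1.3,0],0],
    [[0.5,0.5,0],0],
    [[0,0,0],0]
  ]
}}

```text
t: 2.6
tcp_pos: [506.9, -59.4, 303.7]
orientation: [0.706, 0.708, 0.0, 0.0]
contact_force: [0.4, -0.9, -0.5]
opening: 21.0
gripper_force: 0.0
```

Call:
{"fn": "arm_command", "kwargs": {
  "targets": [
    [[1.2,0,1],0],
    [[1.2,0,2],0],
    [[0,0,2.5],0],
    [[0,0,2.5],0],
    [[0,0,2.5],0],
    [[0,0,2.5],0],
    [[0,0,2.0],0],
    [[0,0,1.2],0],
    [[0,0,0.7],0],
    [[0,0,0],0]
  ]
}}

```text
t: 3.43
tcp_pos: [505.2, -37.9, 133.5]
orientation: [0.708, 0.707, -0.001, -0.001]
contact_force: [-0.1, -0.3, 0.9]
opening: 21.1
gripper_force: 0.0
```

Call:
{"fn": "arm_command", "kwargs": {
  "targets": [
    [[0.5,0,0],0],
    [[0.5,0,0],0],
    [[0.5,0,0],0],
    [[0.5,0,0],0],
    [[0.5,0,0],0],
    [[0.5,0,0],0],
    [[0.5,0,0],0],
    [[0.5,0,0],0],
    [[0.5,0,0],0],
    [[0.5,0,0],0]
  ]
}}

```text
t: 4.27
tcp_pos: [507.5, 12.6, 135.5]
orientation: [0.707, 0.707, 0.0, 0.002]
contact_force: [0.5, -6.4, 0.6]
opening: 21.8
gripper_force: 0.4
```

Call:
{"fn": "arm_command", "kwargs": {
  "targets": [
    [[0.6,0,0],0],
    [[0.6,0,0],0],
    [[0.6,0,0],0],
    [[0.6,0,0],0],
    [[0.6,0,0],0],
    [[0.6,0,0],0],
    [[0.6,0,0],0],
    [[0.6,0,0],0],
    [[0.5,0,0],0],
    [[0.3,0,0],0]
  ]
}}

```text
t: 5.1
tcp_pos: [506.7, 69.0, 135.3]
orientation: [0.707, 0.708, -0.0, 0.001]
contact_force: [0.8, -5.3, 1.1]
opening: 21.5
gripper_force: 0.3
```

Call:
{"fn": "arm_command", "kwargs": {
  "targets": [
    [[0.5,0,0],0],
    [[0.5,0,0],0],
    [[0.5,0,0],0],
    [[0.4,0,0],0],
    [[0.2,0,0],0],
    [[0.1,0,0],0],
    [[0,0,0],0],
    [[-0.5,0,0],0],
    [[-1,0,0],0],
    [[-1,0,0],0]
  ]
}}

```text
t: 5.93
tcp_pos: [505.9, 65.8, 134.8]
orientation: [0.707, 0.707, 0.0, -0.0]
contact_force: [0.1, -0.5, 0.3]
opening: 21.2
gripper_force: 0.0
```

```bash
python3 - <<'E'
from h import *
import pickle
s=snap('top','top1.png'); pickle.dump(s,open('top1.pkl','wb'))
c=cv2.resize(s['image'][130:300,170:390],None,fx=3.5,fy=3.5,interpolation=cv2.INTER_CUBIC); cv2.imwrite('pics/crop1.png',c)
E
```

```text
(no output)
```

View pics/crop1.png

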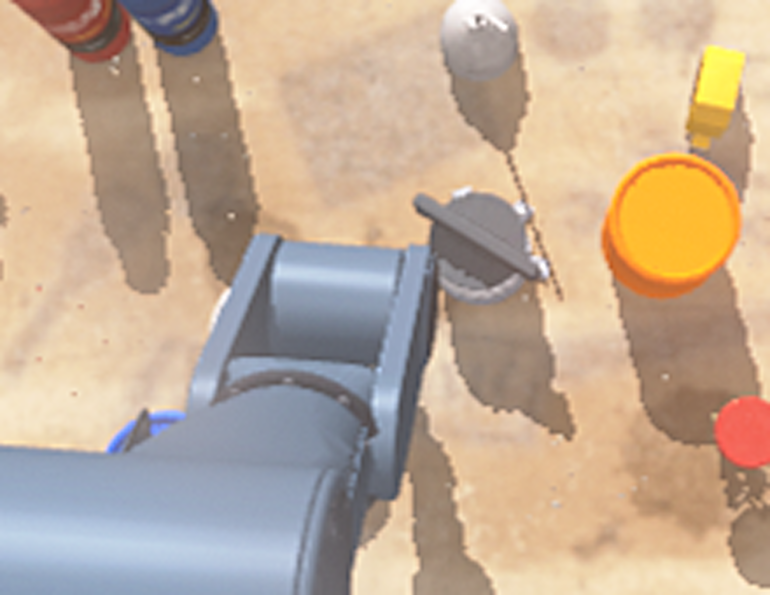

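The arm hides most of the tin; only its edge shows near crop (217,310). The cap and bar haven't moved (crop 478,236). I'll raise the arm, move over the cap and turn to the bar's direction.

Call:
{"fn": "arm_command", "kwargs": {
  "targets": [
    [[0,0,-1],0],
    [[0,0,-2],0],
    [[0,0,-2.5],0],
    [[0,0,-2.5],0],
    [[-1,1,-2],0],
    [[-2,2,0],0],
    [[-2,2,0],0],
    [[-2,1.5,0],0],
    [[-1,1,0],0],
    [[-0.6,0.3,0],0]
  ],
  "fingers": 0.4
}}

```text
t: 6.82
tcp_pos: [586.0, -21.6, 235.9]
orientation: [0.708, 0.707, 0.001, 0.001]
contact_force: [0.6, -0.4, 0.4]
opening: 51.3
gripper_force: 0.0
```

Call:
{"fn": "arm_command", "kwargs": {
  "targets": [
    [[0,0,0],-7],
    [[0,0,0],-7],
    [[0,0,0],-7],
    [[0,0,0],-7],
    [[0,0,0],-7],
    [[0,0,0],-7],
    [[0,0,0],-7],
    [[0,0,0],-7],
    [[0,0,0],-7],
    [[0,0,0],-7]
  ]
}}

```text
t: 7.65
tcp_pos: [583.2, -19.1, 235.2]
orientation: [0.17, 0.985, 0.0, -0.001]
contact_force: [0.7, -0.0, -0.3]
opening: 51.4
gripper_force: 0.0
```

Call:
{"fn": "arm_command", "kwargs": {
  "targets": [
    [[0,0,0],-7],
    [[0,0,0],-7],
    [[0,0,0],-7],
    [[0,0,0],-7],
    [[0,0,0],-7],
    [[0,0,0],-7],
    [[0,0,0],-7],
    [[0,0,0],-7],
    [[0,0,0],-7],
    [[0,0,0],-7]
  ]
}}

```text
t: 8.48
tcp_pos: [583.2, -19.1, 235.2]
orientation: [-0.426, 0.905, 0.001, -0.0]
contact_force: [-0.5, 0.1, 0.9]
opening: 51.1
gripper_force: 0.0
```

Call:
{"fn": "arm_command", "kwargs": {
  "targets": [
    [[0,0,0],-7],
    [[0,0,0],-2],
    [[0,0,0],0],
    [[0,0,0],0]
  ]
}}

```text
t: 8.82
tcp_pos: [583.5, -19.4, 235.1]
orientation: [-0.492, 0.871, 0.0, -0.0]
contact_force: [-0.8, -0.3, 0.3]
opening: 51.5
gripper_force: 0.0
```

```bash
python3 - <<'E'
from h import *
import pickle
s=snap('top','top2.png')
b=snap('scene','scene2.png')
o=telemetry.observe(); print(o['tcp_pos'],o['orientation'],o['q'],o['opening'])
im=b['image']; p=proj(b,[583,-20,110]).astype(int); print(p)
c1=cv2.resize(im[p[1]-60:p[1]+60,p[0]-80:p[0]+80],None,fx=2.5,fy=2.5,interpolation=cv2.INTER_CUBIC)
c2=cv2.resize(s['image'][140:260,210:370],None,fx=2.5,fy=2.5,interpolation=cv2.INTER_CUBIC)
cv2.imwrite('pics/two2.png',np.hstack([c1,c2])); pickle.dump((b,s),open('2.pkl','wb'))
E
```

```text
[583.81318607 -19.54587286 235.0887635 ] [-4.92213027e-01  8.70474741e-01  2.22455178e-04 -1.07754979e-04] [-2.24724303e-01  5.59777930e-01  1.60304251e+00  2.21105559e-04
  9.79231254e-01 -2.82490451e+00] 51.124599538894245
[306 202]
```

View pics/two2.png

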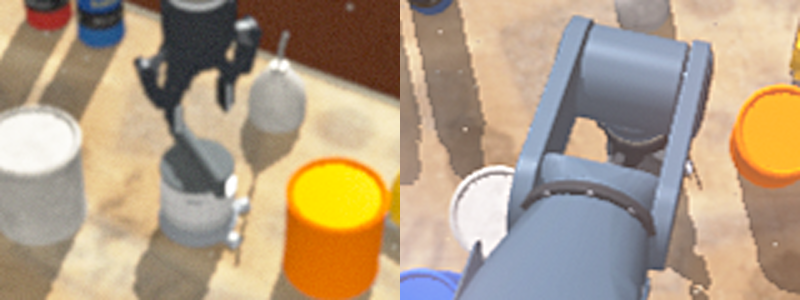

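The left panel (scene view) shows the tin upright and well clear of the canister, and the gripper above the bar with its fingers on either side. The right panel (top view) shows the tin's edge at left. Next is the descent and grip.

Call:
{"fn": "arm_command", "kwargs": {
  "targets": [
    [[0,0,1],0],
    [[0,0,1.5],0],
    [[0,0,1.5],0],
    [[0,0,1.2],0],
    [[0,0,0.9],0],
    [[0,0,0.5],0],
    [[0,0,0.3],0],
    [[0,0,0],0]
  ]
}}

```text
t: 9.58
tcp_pos: [584.1, -19.9, 165.3]
orientation: [-0.492, 0.87, 0.0, -0.0]
contact_force: [-0.6, -0.3, 0.5]
opening: 51.3
gripper_force: 0.0
```

Call:
{"fn": "arm_command", "kwargs": {
  "targets": [
    [[0,0,0],0],
    [[0,0,0],0],
    [[0,0,0],0],
    [[0,0,0],0],
    [[0,0,0],0],
    [[0,0,0],0]
  ],
  "fingers": 1.0
}}

```text
t: 10.08
tcp_pos: [584.4, -19.9, 166.6]
orientation: [-0.492, 0.87, -0.0, 0.0]
contact_force: [-0.4, 0.4, 3.0]
opening: 13.1
gripper_force: 62.3
```

```bash
python3 -c "
from h import *
o=telemetry.observe(); print({k:np.round(o[k],3) for k in ('tcp_pos','orientation','contact_force','moment','opening','gripper_force','q')})"
```

```text
{'tcp_pos': array([584.43 , -19.881, 166.568]), 'orientation': array([-0.492,  0.87 , -0.   ,  0.   ]), 'contact_force': array([-0.377,  0.4  ,  3.031]), 'moment': array([ 0.113,  0.13 , -0.047]), 'opening': np.float64(13.119), 'gripper_force': np.float64(62.321), 'q': array([-0.225,  0.661,  1.648,  0.   ,  0.832, -2.826])}
```

Call:
{"fn": "arm_command", "kwargs": {
  "targets": [
    [[0,0,0],4],
    [[0,0,0],5],
    [[0,0,0],5],
    [[0,0,0],0]
  ]
}}

```text
t: 10.42
tcp_pos: [583.5, -19.1, 166.1]
orientation: [-0.382, 0.924, 0.001, -0.0]
contact_force: [-2.8, 2.1, 4.3]
opening: 13.0
gripper_force: 62.6
```

Call:
{"fn": "arm_command", "kwargs": {
  "targets": [
    [[0,0,0.1],0],
    [[0,0,0.1],0],
    [[0,0,0.1],0],
    [[0,0,0],0]
  ]
}}

```text
t: 10.75
tcp_pos: [583.5, -19.2, 165.4]
orientation: [-0.384, 0.923, 0.001, -0.0]
contact_force: [-6.2, 3.8, 19.3]
opening: 12.7
gripper_force: 64.8
```

Call:
{"fn": "arm_command", "kwargs": {
  "targets": [
    [[0,0.1,0],2],
    [[0,0,0],2],
    [[0,0,0],0]
  ]
}}

```text
t: 11.0
tcp_pos: [583.3, -18.4, 165.4]
orientation: [-0.351, 0.936, 0.0, 0.0]
contact_force: [-5.1, 3.3, 18.5]
opening: 12.9
gripper_force: 64.6
```

Call:
{"fn": "arm_command", "kwargs": {
  "targets": [
    [[0,0,0],2],
    [[0,0,0],2],
    [[0,0,0],0]
  ]
}}

```text
t: 11.25
tcp_pos: [583.1, -18.1, 165.3]
orientation: [-0.318, 0.948, 0.001, 0.0]
contact_force: [-5.0, 5.6, 18.9]
opening: 12.5
gripper_force: 64.7
```

Call:
{"fn": "arm_command", "kwargs": {
  "targets": [
    [[0,0.1,0],2],
    [[0,0,0],2],
    [[0,0,0],0]
  ]
}}

```text
t: 11.5
tcp_pos: [582.8, -17.5, 165.1]
orientation: [-0.285, 0.959, 0.0, 0.0]
contact_force: [-4.9, 4.4, 15.5]
opening: 12.7
gripper_force: 64.3
```

Call:
{"fn": "arm_command", "kwargs": {
  "targets": [
    [[0,0,0],2],
    [[0,0,0],2],
    [[0,0,0],0]
  ]
}}

```text
t: 11.75
tcp_pos: [582.5, -17.4, 164.4]
orientation: [-0.251, 0.968, 0.001, -0.0]
contact_force: [-2.5, 4.3, 10.8]
opening: 12.9
gripper_force: 63.6
```

Call:
{"fn": "arm_command", "kwargs": {
  "targets": [
    [[0,0,0],2],
    [[0,0,0],2],
    [[0,0,0],0]
  ]
}}

```text
t: 12.0
tcp_pos: [582.2, -17.3, 163.4]
orientation: [-0.217, 0.976, 0.001, -0.0]
contact_force: [-2.8, 4.8, 5.3]
opening: 12.7
gripper_force: 63.0
```

Call:
{"fn": "arm_command", "kwargs": {
  "targets": [
    [[0,0,0.1],1],
    [[0,0,0.1],1],
    [[0,0,0.1],0],
    [[0,0,0],0]
  ]
}}

```text
t: 12.33
tcp_pos: [582.1, -17.2, 160.4]
orientation: [-0.201, 0.98, 0.001, -0.001]
contact_force: [-3.4, 5.1, 7.6]
opening: 13.1
gripper_force: 63.2
```

Call:
{"fn": "arm_command", "kwargs": {
  "targets": [
    [[0,0.1,0.2],0],
    [[0,0,0.2],0],
    [[0,0,0.2],0],
    [[0,0,0.2],0],
    [[0,0,0.2],0],
    [[0,0,0],0]
  ]
}}

```text
t: 12.83
tcp_pos: [582.0, -17.0, 151.1]
orientation: [-0.201, 0.98, 0.0, -0.0]
contact_force: [-4.2, 2.8, 10.7]
opening: 13.3
gripper_force: 63.5
```

Call:
{"fn": "arm_command", "kwargs": {
  "targets": [
    [[0,0,0.15],0],
    [[0,0,0.1],0],
    [[0,0,0],0]
  ]
}}

```text
t: 13.08
tcp_pos: [582.0, -16.9, 149.0]
orientation: [-0.201, 0.98, 0.0, -0.0]
contact_force: [-5.6, 2.5, 12.3]
opening: 12.7
gripper_force: 64.1
```

Call:
{"fn": "arm_command", "kwargs": {
  "targets": [
    [[0,0,0],4],
    [[0,0,0],5],
    [[0,0,0],5],
    [[0,0,0],0]
  ]
}}

```text
t: 13.42
tcp_pos: [581.5, -15.8, 148.6]
orientation: [-0.078, 0.997, 0.001, -0.001]
contact_force: [-4.7, 5.4, 12.7]
opening: 12.7
gripper_force: 63.8
```

Call:
{"fn": "arm_command", "kwargs": {
  "targets": [
    [[0.05,0.1,0],5],
    [[0,0,0],5],
    [[0,0,0],5],
    [[0,0,0],5],
    [[0,0,0],5],
    [[0,0,0],5],
    [[0,0,0],0]
  ]
}}

```text
t: 14.0
tcp_pos: [581.3, -13.2, 148.7]
orientation: [0.183, 0.983, 0.003, -0.001]
contact_force: [-3.0, 12.5, 12.1]
opening: 13.1
gripper_force: 63.9
```

Call:
{"fn": "arm_command", "kwargs": {
  "targets": [
    [[0,0,0],5],
    [[0,0,0],5],
    [[0,0,0],5],
    [[0,0,0],5],
    [[0,0,0],0]
  ]
}}

```text
t: 14.42
tcp_pos: [582.0, -11.8, 148.9]
orientation: [0.351, 0.936, 0.004, -0.001]
contact_force: [-0.7, 17.6, 12.2]
opening: 12.9
gripper_force: 63.9
```

```bash
python3 -c "
from h import *
o=telemetry.observe(); print({k:np.round(o[k],3) for k in ('tcp_pos','orientation','contact_force','moment','q')})"
```

```text
{'tcp_pos': array([581.973, -11.789, 148.89 ]), 'orientation': array([ 0.351,  0.936,  0.004, -0.001]), 'contact_force': array([-0.735, 17.576, 12.245]), 'moment': array([3.112, 0.066, 0.201]), 'q': array([-0.215,  0.686,  1.663,  0.011,  0.793, -1.076])}
```

Call:
{"fn": "arm_command", "kwargs": {
  "targets": [
    [[0.1,0.15,0],3],
    [[0,0.05,0],3],
    [[0,0,0],0]
  ]
}}

```text
t: 14.67
tcp_pos: [582.7, -10.8, 148.9]
orientation: [0.399, 0.917, 0.003, -0.0]
contact_force: [-0.9, 14.2, 12.4]
opening: 12.7
gripper_force: 63.8
```

```bash
python3 -c "
from h import *
o=telemetry.observe(); print({k:np.round(o[k],3) for k in ('tcp_pos','orientation','contact_force','moment','q')})"
```

```text
{'tcp_pos': array([582.716, -10.826, 148.934]), 'orientation': array([ 0.399,  0.917,  0.003, -0.   ]), 'contact_force': array([-0.929, 14.165, 12.403]), 'moment': array([2.367, 0.208, 0.132]), 'q': array([-0.212,  0.686,  1.662,  0.008,  0.793, -0.968])}
```

Call:
{"fn": "arm_command", "kwargs": {
  "targets": [
    [[0.1,0.1,0],4],
    [[0,0,0],4],
    [[0,0,0],0]
  ]
}}

```text
t: 14.92
tcp_pos: [583.2, -10.2, 149.1]
orientation: [0.462, 0.887, 0.002, 0.0]
contact_force: [-1.2, 11.1, 12.0]
opening: 13.2
gripper_force: 63.7
```

Call:
{"fn": "arm_command", "kwargs": {
  "targets": [
    [[0.05,0.05,0],4],
    [[0,0,0],3],
    [[0,0,0],0]
  ]
}}

```text
t: 15.17
tcp_pos: [583.8, -9.7, 149.2]
orientation: [0.515, 0.857, 0.003, 0.001]
contact_force: [-1.2, 9.4, 11.1]
opening: 12.8
gripper_force: 63.7
```

```bash
python3 -c "
from h import *
o=telemetry.observe(); print({k:np.round(o[k],3) for k in ('tcp_pos','orientation','contact_force','moment','q')})"
```

```text
{'tcp_pos': array([583.764,  -9.678, 149.195]), 'orientation': array([0.515, 0.857, 0.003, 0.001]), 'contact_force': array([-1.245,  9.387, 11.145]), 'moment': array([1.931, 0.028, 0.091]), 'q': array([-0.21 ,  0.686,  1.66 ,  0.006,  0.792, -0.703])}
```

Call:
{"fn": "arm_command", "kwargs": {
  "targets": [
    [[0.03,0.03,0.02],3],
    [[0,0,0],2],
    [[0,0,0],0]
  ]
}}

```text
t: 15.42
tcp_pos: [584.2, -9.4, 149.1]
orientation: [0.552, 0.834, 0.003, 0.001]
contact_force: [-0.2, 10.2, 11.7]
opening: 12.6
gripper_force: 63.7
```

```bash
python3 -c "
from h import *
o=telemetry.observe(); print({k:np.round(o[k],3) for k in ('tcp_pos','orientation','contact_force','moment','q')})"
```

```text
{'tcp_pos': array([584.168,  -9.409, 149.105]), 'orientation': array([0.552, 0.834, 0.003, 0.001]), 'contact_force': array([-0.152, 10.229, 11.668]), 'moment': array([ 1.797, -0.059,  0.129]), 'q': array([-0.209,  0.687,  1.66 ,  0.006,  0.791, -0.615])}
```

Call:
{"fn": "arm_command", "kwargs": {
  "targets": [
    [[0,0,0],3],
    [[0,0,0],2],
    [[0,0,0],0]
  ]
}}

```text
t: 15.67
tcp_pos: [584.5, -9.3, 149.2]
orientation: [0.588, 0.809, 0.003, 0.001]
contact_force: [0.2, 11.9, 12.2]
opening: 12.4
gripper_force: 63.7
```

```bash
python3 -c "
from h import *
o=telemetry.observe(); print({k:np.round(o[k],3) for k in ('tcp_pos','orientation','contact_force','moment','q')})"
```

```text
{'tcp_pos': array([584.527,  -9.294, 149.2  ]), 'orientation': array([0.588, 0.809, 0.003, 0.001]), 'contact_force': array([ 0.187, 11.872, 12.188]), 'moment': array([ 2.023, -0.126,  0.164]), 'q': array([-0.209,  0.687,  1.659,  0.007,  0.791, -0.528])}
```

Call:
{"fn": "arm_command", "kwargs": {
  "targets": [
    [[0.05,0.05,0],2],
    [[0,0,0],2],
    [[0,0,0],0]
  ]
}}

```text
t: 15.92
tcp_pos: [584.9, -9.0, 149.2]
orientation: [0.615, 0.788, 0.003, 0.001]
contact_force: [0.5, 10.5, 11.7]
opening: 12.7
gripper_force: 63.7
```

```bash
python3 -c "
from h import *
o=telemetry.observe(); print({k:np.round(o[k],3) for k in ('tcp_pos','orientation','contact_force','moment','q')})"
```

```text
{'tcp_pos': array([584.927,  -9.046, 149.211]), 'orientation': array([0.615, 0.788, 0.003, 0.001]), 'contact_force': array([ 0.457, 10.528, 11.698]), 'moment': array([ 1.719, -0.089,  0.153]), 'q': array([-0.208,  0.687,  1.658,  0.006,  0.791, -0.457])}
```

Call:
{"fn": "arm_command", "kwargs": {
  "targets": [
    [[0,0,0],2],
    [[0,0,0],2],
    [[0,0,0],0]
  ]
}}

```text
t: 16.17
tcp_pos: [584.8, -9.0, 149.2]
orientation: [0.64, 0.768, 0.002, 0.001]
contact_force: [1.0, 10.8, 11.4]
opening: 12.7
gripper_force: 67.6
```

```bash
python3 -c "
from h import *
o=telemetry.observe(); print({k:np.round(o[k],3) for k in ('tcp_pos','orientation','contact_force','moment','q')})"
```

```text
{'tcp_pos': array([584.841,  -9.022, 149.207]), 'orientation': array([0.64 , 0.768, 0.002, 0.001]), 'contact_force': array([ 1.028, 10.8  , 11.378]), 'moment': array([ 1.879, -0.126,  1.113]), 'q': array([-0.207,  0.687,  1.658,  0.004,  0.791, -0.391])}
```

Call:
{"fn": "arm_command", "kwargs": {
  "targets": [
    [[0.1,0,0],-2],
    [[0,0,-0.1],0],
    [[0,0,-0.2],0],
    [[0,0,-0.2],0],
    [[0,0,0],0]
  ]
}}

```text
t: 16.58
tcp_pos: [584.7, -9.0, 153.0]
orientation: [0.628, 0.778, 0.002, 0.001]
contact_force: [1.7, 8.0, 5.2]
opening: 13.0
gripper_force: 62.9
```

Call:
{"fn": "arm_command", "kwargs": {
  "targets": [
    [[0,0,-0.1],0],
    [[0,0,-0.05],0],
    [[0,0,0],0]
  ]
}}

```text
t: 16.83
tcp_pos: [584.7, -9.1, 153.8]
orientation: [0.628, 0.778, 0.002, 0.001]
contact_force: [3.5, 6.4, 0.6]
opening: 12.7
gripper_force: 62.1
```

Call:
{"fn": "arm_command", "kwargs": {
  "targets": [
    [[0,0,0],0],
    [[0,0,0],0],
    [[0,0,0],0],
    [[0,0,0],0],
    [[0,0,0],0]
  ],
  "fingers": 0.4
}}

```text
t: 17.25
tcp_pos: [582.8, -10.7, 153.5]
orientation: [0.629, 0.777, -0.0, -0.0]
contact_force: [-0.9, -0.3, -0.6]
opening: 51.4
gripper_force: 0.0
```

Call:
{"fn": "arm_command", "kwargs": {
  "targets": [
    [[0,0,-0.5],0],
    [[0,0,-1],0],
    [[0,0,-2],0],
    [[0,0,-2.5],0],
    [[0,0,-2.5],0],
    [[0,0,-2.5],0],
    [[0,0,-2.5],0],
    [[0,0,-2.5],0],
    [[0,0,-1],0],
    [[0,0,0],0]
  ]
}}

```text
t: 18.08
tcp_pos: [584.2, -10.6, 327.4]
orientation: [0.629, 0.777, 0.002, 0.003]
contact_force: [-0.1, -0.1, -0.2]
opening: 51.2
gripper_force: 0.0
```

```bash
python3 - <<'E'
from h import *
import pickle
b=snap('scene','scene3.png'); pickle.dump(b,open('3.pkl','wb'))
o=telemetry.observe(); print(o['tcp_pos'],o['orientation'],o['opening'],o['contact_force'])
im=b['image']
a,d=(250,170),(350,250)
cv2.imwrite('pics/c3.png',cv2.resize(im[150:260,230:370],None,fx=5.5,fy=5.4,interpolation=cv2.INTER_CUBIC))
for p in ([586,-15,107],[586,-15,77],[586-10.4+0,-15+59,107],[596.4,-74,107]): print(proj(b,p))
E
```

```text
[583.19314359 -10.39628514 325.13435392] [6.29255021e-01 7.77197178e-01 7.32322526e-04 1.45905514e-03] 50.946669703902046 [-0.31215254 -0.25085956 -0.12175655]
[305.40058415 202.24595721]
[305.53185757 209.80345529]
[284.88478129 197.23835629]
[326.29971812 207.34712352]
```

View pics/c3.png

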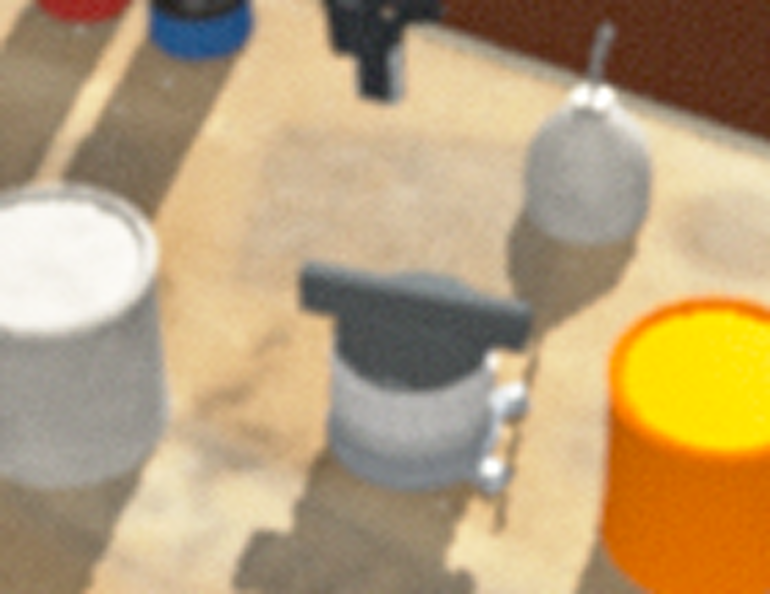

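The crop shows the cap sitting low and level on the canister, with the bar running from about (302,263) to (531,307). The tin stands upright at left, and the oil can is untouched. I'll move the arm aside and check the cap's height from both views.

Call:
{"fn": "arm_command", "kwargs": {
  "targets": [
    [[-2,0,0],0],
    [[-3,0,0],0],
    [[-3,0,0],0],
    [[-3,0,0],0],
    [[-3,0,0],0],
    [[-3,0,0],0],
    [[-3,0,0],0],
    [[-3,0,0],0],
    [[-3,0,0],0],
    [[-3,0,0],0]
  ]
}}

```text
t: 18.97
tcp_pos: [642.5, -295.0, 320.7]
orientation: [0.629, 0.777, -0.0, -0.003]
contact_force: [0.5, -0.4, -0.1]
opening: 51.2
gripper_force: 0.0
```

```bash
python3 - <<'E'
from h import *
import pickle
a=snap('scene','s4.png'); b=snap('top','t4.png'); pickle.dump((a,b),open('4.pkl','wb'))
c1=cv2.resize(a['image'][180:240,255:355],None,fx=7,fy=7,interpolation=cv2.INTER_CUBIC)[:300]
c2=cv2.resize(b['image'][165:245,235:335],None,fx=7,fy=7,interpolation=cv2.INTER_CUBIC)[:300]
cv2.imwrite('pics/c4.png',np.vstack([c1,c2]))
E
```

```text
(no output)
```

View pics/c4.png

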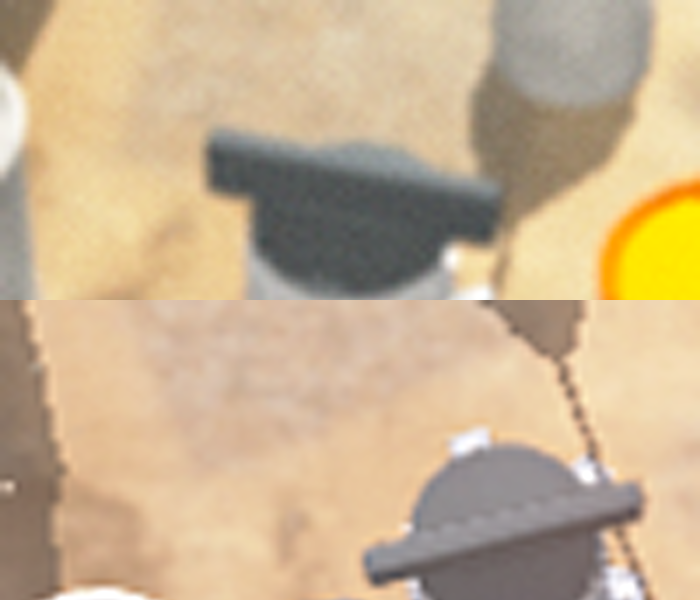

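```bash
python3 - <<'E'
from h import *
import pickle
a,b=pickle.load(open('4.pkl','rb'))
g=lambda ox,oy,x,y:(ox+(x+.5)/7-.5,oy+(y+.5)/7-.5)
def tri(p,q):
    o,d=ray(a,*p);e,f=ray(b,*q);M=np.c_[d,-f];t=np.linalg.lstsq(M,e-o,rcond=None)[0]
    P,Q=o+d*t[0],e+f*t[1];return ((P+Q)/2).round(1),np.linalg.norm(P-Q).round(1)
L=tri(g(255,180,210,138),g(235,165,370,258)); R=tri(g(255,180,500,190),g(235,165,640,192))
print(L,R)
hsv=cv2.cvtColor(b['image'],cv2.COLOR_BGR2HSV)
m=((hsv[...,1]<45)&(hsv[...,2]>140)).astype(np.uint8); m[:, :200]=0;m[:,290:]=0;m[:180]=0;m[270:]=0
n,l,st,ce=cv2.connectedComponentsWithStats(m); i=1+st[1:,4].argmax(); print(st[i],onz(b,st[i,0]+st[i,2]/2,ce[i][1],118))
# initial bar via scene0/top0 ends colour gap
E
```

```text
(array([573.7,  40.6, 102.7]), np.float64(5.9)) (array([599.5, -73. , 106.4]), np.float64(2.7))
[ 229  206   49   64 1164] [496.44101943 133.51810513 118.        ]
```

```bash
python3 - <<'E'
from h import *
import pickle
a,b=pickle.load(open('4.pkl','rb'))
gr=cv2.cvtColor(a['image'],cv2.COLOR_BGR2GRAY).astype(float)
print(list(zip(range(206,248),gr[206:248,301:308].mean(1).round().astype(int))))
c=np.array([586,-15.]); E=np.array(a['extrinsics']); d=E[:2,3]-c; d/=np.linalg.norm(d)
def low(z,r): return max(proj(a,[*(c+r*np.array([np.cos(t),np.sin(t)])),z])[1] for t in np.linspace(0,6.28,180))
print('foot',low(0,46),'foot top',low(9,46),{z0:low(z0+28,42).round(2) for z0 in (36.5,39.5,42,44,46)})
g=cv2.cvtColor(b['image'],cv2.COLOR_BGR2GRAY); r=g[180:280,200:300]
r4=cv2.GaussianBlur(cv2.resize(r,None,fx=4,fy=4,interpolation=cv2.INTER_CUBIC),(0,0),2)
for x,y,R in cv2.HoughCircles(r4,cv2.HOUGH_GRADIENT,1,40,param1=80,param2=20,minRadius=65,maxRadius=90)[0][:4]:
    p=onz(b,200+x/4,180+y/4,118); print(x/4+200,y/4+180,R/4,p.round(1),np.linalg.norm(p[:2]-c).round(1))
E
```

```text
[(206, np.int64(84)), (207, np.int64(84)), (208, np.int64(82)), (209, np.int64(83)), (210, np.int64(86)), (211, np.int64(88)), (212, np.int64(84)), (213, np.int64(83)), (214, np.int64(84)), (215, np.int64(84)), (216, np.int64(85)), (217, np.int64(84)), (218, np.int64(84)), (219, np.int64(84)), (220, np.int64(90)), (221, np.int64(103)), (222, np.int64(137)), (223, np.int64(177)), (224, np.int64(192)), (225, np.int64(190)), (226, np.int64(189)), (227, np.int64(188)), (228, np.int64(189)), (229, np.int64(190)), (230, np.int64(186)), (231, np.int64(175)), (232, np.int64(166)), (233, np.int64(161)), (234, np.int64(148)), (235, np.int64(139)), (236, np.int64(139)), (237, np.int64(140)), (238, np.int64(140)), (239, np.int64(141)), (240, np.int64(135)), (241, np.int64(132)), (242, np.int64(133)), (243, np.int64(139)), (244, np.int64(142)), (245, np.int64(145)), (246, np.int64(147)), (247, np.int64(148))]
foot 240.43590860820305 foot top 238.37018179449484 {36.5: np.float64(224.11), 39.5: np.float64(223.38), 42: np.float64(222.76), 44: np.float64(222.27), 46: np.float64(221.78)}
249.125 225.625 17.475 [505.9 146.  118. ] 179.8
```

The disc's lower edge is at row 222.1, where a locked cap (44 mm) should put it at 222.3. The tin's axis is 180 mm from the canister's, so I'm handing in.

```bash
python3 -c "
from h import *
print(workorder.job_done())"
```

```text
the job is handed in; nothing more can be done
None
```

I handed the job in with the cap measured in its locked position (about 44 mm), the tin upright about 180 mm from the canister's axis, and the jar, oil can and tape measure never touched; the hand-in call gave no verdict.

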